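Ease the falling instrument-case lid shut

ROBOT

A 6-joint arm with a two-finger parallel gripper is mounted at the origin on the work surface. World frame = base frame: x ahead of the robot, y to its left, z up, the work surface at z = 0. Lengths are in mm, angles in rad, forces in N, time in s.
With the tool pointing down it reaches from about 225 to 725 mm from the base axis. Payload 3.1 kg.
Tool frame: the origin (TCP) lies at the very end of the fingers, on their centre line; the grasp point (between the pads) lies 19 mm behind it; x points along the fingers, y is the direction in which the jaws open and shut, and the axes are right-handed (so a half turn about x gives the same grasp; the last joint's range is limited). The gripper opens to 85 mm and grips with 20 to 120 N. Pads are 22 mm wide; open, the fingers measure 114 mm over their backs; the gripper's body (76 mm by 85 mm) begins 54 mm behind the grasp point. The pads swing forward as they close: fully open they stand 13 mm farther back than shut.
Start: joints at [1.021, 0.048, 0.099, 1.622, 0, 1.443], TCP at [214.943, 478.975, 231.312] pointing down, gripper open.
Joint ranges: [-2.91, 2.91], [-0.99, 1.94], [-1.21, 1.42], [-2.12, 2.29], [-1.49, 1.47], [-3.14, 3.14]. Speed limits (rad/s): [2.79, 2.79, 3.14, 3.14, 3.14, 3.14].

INTERFACE

Orientations are given as [roll, pitch, yaw] about the fixed x, y, z axes, in that order (R = Rz(yaw) Ry(pitch) Rx(roll)).
In Python, from station import sensors, cams, ticket gives the robot as it stands.
- The arm moves only by the shell command python3 -m inch 'ROWS'. ROWS is JSON, a list of rows, each a list of 7 numbers: the shift along the tool's x, y, z in cm, then the turn, a rotation vector about the tool's x, y, z in rad, then the finger opening in cm, from 0 to 8.54. A call has 1 to 12 rows; each row shifts and turns the commanded pose from where the row before left it, along the tool's axes as they then stand; what a row does not reach is not made up. A row lasts 1/8 s, in which the tool goes at most 62.5 mm and 10.7 degrees, less where a joint would pass 70% of its speed; a pose out of reach is approached as far as the arm can. A call with a gripper value outside its range is refused whole. The fingers move at their own pace and stop on an object; the grip force is fixed at half the most. Time passes only in rows, so rows that do not move let the fingers close. It gives the time, the measured TCP pose, the force and the opening at its end, in the units of the state.
- sensors.state(): the state, without advancing time (a new reading comes with each control period).
- cams.snapshot(name): name is "side" or "top" or "wrist"; returns (picture, depth): 400x640x3 uint8, red, green, blue; 400x640 float32, mm along the optical axis (not along the pixel's ray), 0 where there is no reading.
- cams.calibration(name): a dict with "fx", "fy", "cx", "cy" (pixels), "extrinsics" (4x4, takes a point from camera to world coordinates). Camera axes: x right, y down, z forward; pixel columns grow to the right and rows downward; lengths in mm; the calibration is good to about 2 mm. A picture is of the moment at which its call begins: read the wrist's pose just before it. calibration takes no time and is no camera call; for the wrist camera it gives the pose at the moment of the call.
- ticket.finish_job(): hands the job in, once; it reports no verdict.
The state is a dict: "time": time; "qpos": joint angles; "qd": joint speeds; "joint_efforts": joint torques, N m; "eef_pos": TCP position; "ee_rot": TCP orientation; "contact_force": force on the tool from outside, world axes, zero at the start; "torque": the same for the moment, N m; "finger_gap": finger opening in mm.
Only numpy, scipy, OpenCV 4.12 (cv2) and the standard library are available. Lean on these libraries where they do the work, as an engineer would, in place of code of your own. Each camera call takes 0.05 s, during which the arm holds its last target. There are 200 camera calls.

TASK

Close the open aluminium case: with a fingertip, tip its lid forward off its resting position, catch it on a finger as it falls, and lower it gently until it is fully shut, without letting it drop or bang. The lid must rest on the finger on the way down; do not pinch or squeeze it. Leave the things standing around the case where they are and finish with the hand clear.

Things in the scene. Friction and masses are not known exactly. Their poses are not given: they have to be found in the camera images.
- case: Fixed small aluminium case, tray 140 (x) x 260 (y) x 75 mm high, black foam inside up to 40 mm. Origin: centre of its underside. Its x axis points level from the front wall (on the robot's side; its latches and folded handle stand out at most 8 mm, below 60 mm height) to the hinge side. Place varies, yaw within 0.3 rad of the robot's x.
- lid (a joint): Lid angle in rad: 0 shut (level on the tray), 1.57 upright, 1.8 rear stop. Starts at 1.62 to 1.8, leaning back. Light hinge friction and damping: within about 0.15 rad of upright it may stand by itself; below about 1.4 it falls shut in under a second and bangs unless carried. Lid 0.3 to 0.45 kg: 1.5 to 2.2 N carry its free edge when near level.
- lid_hinge (a point): Point on the hinge axis, half-way along it, fixed: 70 mm towards +x of the case and 75.5 mm above its origin. The axis runs along the case's y.
- lid_edge (a point): Middle of the lid's free edge, on its underside (facing the robot when open). Its x axis points from free edge to hinge, z out of the lid's outer side. The lid is a flat panel, 155 mm from hinge axis to free edge, 264 mm wide, 16 mm thick (the axis lies in the underside's plane). Shut, it overhangs the front wall by 15 mm.
- glue_mid (a point): Bystander: white glue bottle, 44 mm diameter, 120 mm tall, loose, on the left (+y) of the case; point at half height.
- sander_mid (a point): Bystander: loose cork sanding block 90 x 50 x 35 mm, on the right (-y) of the case; point at its centre.
- tub_mid (a point): Bystander: loose open grey cup, 70 mm across, 70 mm tall, right of and behind the case; point at half height.
- beam_mid (a point): Bystander: loose small wooden beam 120 x 20 x 20 mm lying on the table, left of the case near its front; point at its centre.
Not all that is in view belongs to the job. Several things look just like the part that bears tub_mid: the one meant starts farthest to the robot's left.

How it is judged (in metres and radians):
On the way, in this order (a step that is already met when the one before it is completed fails the run):
1. the lid has been tipped forward and is caught on a finger, between 0.4 and 1.2 rad, moving slower than 0.8 rad/s (value of joint lid between 0.4 and 1.2 rad and contact force between the fingers and lid_c0 above 0.3 N and velocity of joint lid above -0.8 rad/s), for 0.2 s.
2. the lid is still carried by a finger low down, between 0.05 and 0.35 rad, moving slower than 0.8 rad/s (value of joint lid between 0.05 and 0.35 rad and contact force between the fingers and lid_c0 above 0.3 N and velocity of joint lid above -0.8 rad/s), for 0.1 s.
At the end, for the whole second after the job is handed in: the lid is fully shut (angle under 0.025 rad, at rest), the four loose things stand upright within 15 mm of where they were (value of joint lid below 0.025 rad and velocity of joint lid between -0.05 and 0.05 rad/s and distance of each of glue_mid, sander_mid, tub_mid, beam_mid from where it was at the start of the episode below 0.015 m and angle between each of glue_mid, sander_mid, tub_mid, beam_mid's own z axis and vertical below 0.2 rad); the robot touches nothing.
It fails at once if the lid drops or bangs: it closes faster than 1.8 rad/s (0.28 m/s at its edge) in the last 0.4 rad (value of joint lid below 0.4 rad and velocity of joint lid below -1.8 rad/s).
It fails at once if the lid is pinched or forced: fingers bear on it with more than 30 N (contact force between the fingers and lid_c0 above 30 N).
It fails at once if a bystander is moved by more than 15 mm, lifted or knocked over (distance of any of glue_mid, sander_mid, tub_mid, beam_mid from where it was at the start of the episode above 0.015 m or angle between any of glue_mid, sander_mid, tub_mid, beam_mid's own z axis and vertical above 0.35 rad).
It also fails if it takes over 45 s, if anything falls off the work surface, if the arm or the gripper's body presses on something with over 40 N, if the wrist force passes 120 N, or if a joint passes its speed limit or range.

## Working session

There is one attempt and no reset: what is moved stays moved. The work goes in short steps, Python scripts to look and compute and a shell command to move; the robot and the scene stay as the last step left them, time stands still between calls to the robot, and variables do not carry over. Pictures are saved under pics/ and viewed, about 8 in all and at most 12, crops included, and the job is handed in when it is done.

```bash
ls; mkdir -p pics; cat > h.py <<'E'
import numpy as np,cv2
from station import sensors,cams,ticket
def shot(n,f):
    c=cams.calibration(n);p,d=cams.snapshot(n)
    cv2.imwrite('pics/'+f+'.png',p[:,:,::-1]);np.savez('pics/'+f+'.npz',d=d,p=p,E=c['extrinsics'],k=[c['fx'],c['fy'],c['cx'],c['cy']])
def cloud(f):
    z=np.load('pics/'+f+'.npz');d=z['d'];fx,fy,cx,cy=z['k'];v,u=np.mgrid[:400,:640]
    P=np.stack([(u-cx)/fx*d,(v-cy)/fy*d,d,np.ones_like(d)],-1)@np.array(z['E']).T
    P=P[...,:3];P[d==0]=np.nan;return P
E
python3 - <<'E'
from h import *
shot('side','s0');shot('top','t0')
print(sensors.state())
for n in('s0','t0'):
    z=np.load(f'pics/{n}.npz');print(z['E'].round(2),z['k'])
E
```

```text
pics
{'time': 0.1, 'qpos': array([1.02120656e+00, 4.86710199e-02, 9.77026117e-02, 1.62199103e+00,
       2.63181061e-05, 1.44300451e+00]), 'qd': array([ 0.0009819 , -0.00243798,  0.00371726,  0.00011321,  0.00111517,
       -0.00044417]), 'joint_efforts': array([ 3.00079140e-03, -3.39849937e+01,  3.20936108e+01,  1.58110406e-02,
       -1.38086521e-04,  4.91628370e-06]), 'eef_pos': array([214.63797694, 478.4999499 , 230.21113996]), 'ee_rot': array([-1.71075429,  1.56863305, -2.13255227]), 'contact_force': array([0.0738647 , 0.92664691, 0.45565989]), 'torque': array([ 0.02071797, -0.02495027, -0.00282083]), 'finger_gap': 85.51667105799433}
[[ 9.8000e-01 -8.0000e-02  1.8000e-01  3.9898e+02]
 [-2.0000e-01 -4.8000e-01  8.6000e-01 -8.3165e+02]
 [ 2.0000e-02 -8.7000e-01 -4.8000e-01  5.9173e+02]
 [ 0.0000e+00  0.0000e+00  0.0000e+00  1.0000e+00]] [407.74023284 407.74023284 320.14233477 202.72686758]
[[ 2.00000e-02 -9.90000e-01  1.60000e-01  3.99300e+02]
 [-1.00000e+00 -2.00000e-02  1.00000e-02  3.44800e+01]
 [-1.00000e-02 -1.60000e-01 -9.90000e-01  1.18967e+03]
 [ 0.00000e+00  0.00000e+00  0.00000e+00  1.00000e+00]] [457.90309733 457.90309733 323.5716015  195.58743203]
```

View pics/t0.png

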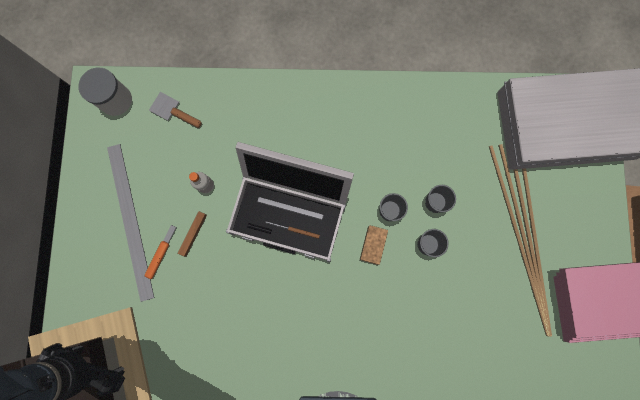

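View pics/s0.png

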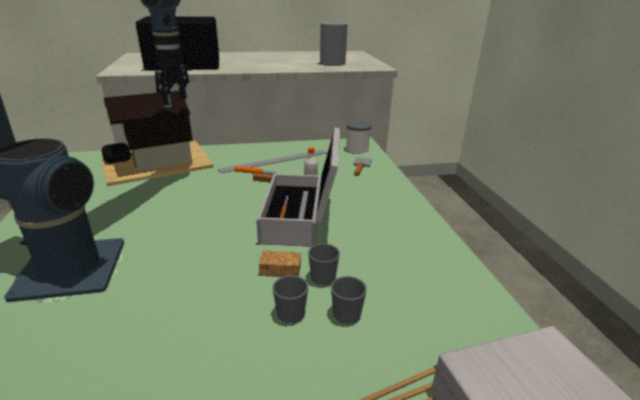

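Top view: the case is at (290,205), with its lid leaning back up to (240,148)–(352,180). The bottle is at (201,183), the beam at (192,233) and the sander at (374,245). There are three cups, at (392,209), (441,200) and (433,244). The one farthest to the robot's left (smallest u) is (392,209), so that one bears tub_mid. The side view agrees.

```bash
python3 - <<'E'
from h import *
P=cloud('t0');Q=cloud('s0')
for uv in[(201,183),(192,233),(374,245),(392,209),(441,200),(433,244),(229,230),(331,258),(343,207),(238,182),(240,148),(352,180),(290,205),(75,360),(120,370)]:
    print(uv,np.nanmedian(P[uv[1]-1:uv[1]+2,uv[0]-1:uv[0]+2].reshape(-1,3),0).round())
# table height
print('table',np.nanmedian(P[280:330,200:400,2]),)
# things around/over
z=P[...,2];x=P[...,0];y=P[...,1]
# rim band
m=(z>66)&(z<84)&(abs(u:=np.mgrid[:400,:640][1]-290)<75)&(np.mgrid[:400,:640][0]>150)&(np.mgrid[:400,:640][0]<270)
r=P[m][:,:2].astype(np.float32);print(len(r),cv2.minAreaRect(r))
# lid points from both
for C,n in((P,'t'),(Q,'s')):
    X=C.reshape(-1,3);m=(X[:,2]>95)&(X[:,0]>400)&(X[:,0]<640)&(X[:,1]>-60)&(X[:,1]<280);L=X[m]
    print(n,len(L),L.min(0).round(),L.max(0).round())
    for i in range(4):
        c=L.mean(0);w=np.linalg.svd(L-c,full_matrices=False)[2][2];L=L[abs((L-c)@w)<6]
    print(len(L),c.round(1),w.round(3),L.min(0).round(),L.max(0).round())
big=cv2.resize(cv2.imread('pics/t0.png')[130:280,180:480],None,fx=2.6,fy=2.6,interpolation=cv2.INTER_CUBIC);cv2.imwrite('pics/tc.png',big)
E
```

```text
(201, 183) [608. 347.  85.]
(192, 233) [489. 379.  22.]
(374, 245) [466. -84.  35.]
(392, 209) [ 562. -133.    6.]
(441, 200) [ 588. -261.    6.]
(433, 244) [ 473. -238.    7.]
(229, 230) [494. 274.  77.]
(331, 258) [433.  23.   5.]
(343, 207) [556.  -3.  74.]
(238, 182) [627. 272.   1.]
(240, 148) [659. 227. 227.]
(352, 180) [636. -29.   2.]
(290, 205) [563. 130.  42.]
(75, 360) [244. 456. 387.]
(120, 370) [203. 430. 263.]
table 1.0421493485048359
1009 ((527.28369140625, 136.92103576660156), (264.6051940917969, 146.49681091308594), 75.48947143554688)
t 2826 [565. -19.  95.] [640. 245. 232.]
2602 [610.1  96.6 166.7] [ 0.941 -0.241 -0.238] [565. -17.  95.] [640. 245. 232.]
s 836 [566. -21.  95.] [640. 241. 227.]
621 [601.4  50.4 170.3] [ 0.944 -0.215 -0.251] [566. -20.  95.] [640. 241. 227.]
```

View pics/tc.png

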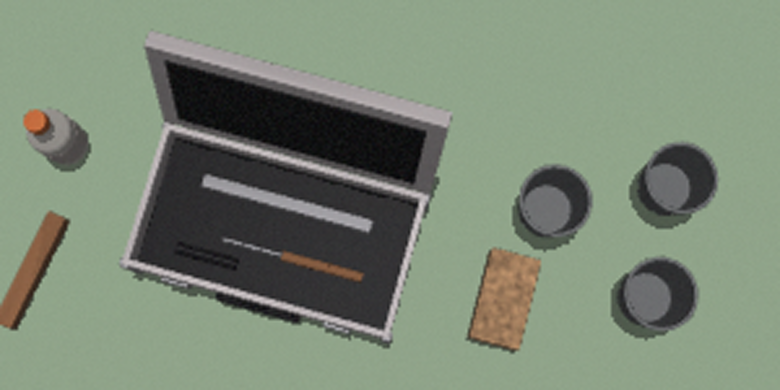

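```bash
cat >> h.py <<'E'
from scipy.spatial.transform import Rotation as Ro, Slerp
YAW=-0.252;ex=np.array([np.cos(YAW),np.sin(YAW),0]);ey=np.array([-np.sin(YAW),np.cos(YAW),0]);ez=np.array([0,0,1.])
def pose():
    s=sensors.state();return np.array(s['eef_pos']),Ro.from_euler('xyz',s['ee_rot']),s
def tgt(s,t,z,phi,sgn):
    X=np.cos(phi)*ex-np.sin(phi)*ez;Y=sgn*(np.sin(phi)*ex+np.cos(phi)*ez)
    return s*ex+t*ey+z*ez,Ro.from_matrix(np.stack([X,Y,np.cross(X,Y)],1))
def rows(T,n,p=None):
    """n equal rows from pose p (default measured) to T"""
    p0,R0=p or pose()[:2];S=Slerp([0,1],Ro.concatenate([R0,T[1]]));o=[]
    for i in range(n):
        a,b=i/n,(i+1)/n
        o.append([*(S(a).inv().apply((T[0]-p0)/n)/10).round(2),*(S(a).inv()*S(b)).as_rotvec().round(3)])
    return np.array(o)
def show():
    p,R,s=pose();M=R.as_matrix();X,Y=M[:,0],M[:,1]
    print('t',round(s['time'],2),'s,t,z',(p@ex).round(1),(p@ey).round(1),p[2].round(1),'phi',np.arctan2(-X[2],X@ex).round(3),'Xy',(X@ey).round(3),'Y',[(Y@e).round(3) for e in(ex,ey,ez)],'F',np.round([s['contact_force']@e for e in(ex,ey,ez)],2),'gap',round(s['finger_gap'],1),'q',s['qpos'].round(2))
E
python3 - <<'E'
from h import *
show();np.set_printoptions(suppress=True,linewidth=150)
for sg in(1,-1):
    print(sg);T1=tgt(500,207,330,1.4,sg);print(rows(T1,12))
E
```

```text
t 0.1 s,t,z 88.5 516.9 230.2 phi 1.571 Xy -0.002 Y [np.float64(0.169), np.float64(0.986), np.float64(-0.002)] F [-0.16  0.92  0.46] gap 85.5 q [1.02 0.05 0.1  1.62 0.   1.44]
1
[[-0.83  -1.97   3.82   0.116 -0.01   0.012]
 [-0.81  -1.5    4.03   0.116 -0.01   0.012]
 [-0.79  -1.01   4.18   0.116 -0.01   0.012]
 [-0.75  -0.51   4.28   0.116 -0.01   0.012]
 [-0.71  -0.     4.31   0.116 -0.01   0.012]
 [-0.67   0.51   4.29   0.116 -0.01   0.012]
 [-0.62   1.01   4.21   0.116 -0.01   0.012]
 [-0.56   1.5    4.07   0.116 -0.01   0.012]
 [-0.5    1.97   3.87   0.116 -0.01   0.012]
 [-0.44   2.41   3.62   0.116 -0.01   0.012]
 [-0.37   2.82   3.32   0.116 -0.01   0.012]
 [-0.3    3.19   2.97   0.116 -0.01   0.012]]
-1
[[-0.83  -1.97   3.82  -0.145 -0.013 -0.01 ]
 [-0.76  -2.51   3.5   -0.145 -0.013 -0.01 ]
 [-0.69  -2.99   3.11  -0.145 -0.013 -0.01 ]
 [-0.62  -3.42   2.66  -0.145 -0.013 -0.01 ]
 [-0.55  -3.77   2.14  -0.145 -0.013 -0.01 ]
 [-0.49  -4.05   1.58  -0.145 -0.013 -0.01 ]
 [-0.43  -4.24   0.99  -0.145 -0.013 -0.01 ]
 [-0.38  -4.34   0.37  -0.145 -0.013 -0.01 ]
 [-0.33  -4.35  -0.25  -0.145 -0.013 -0.01 ]
 [-0.29  -4.27  -0.87  -0.145 -0.013 -0.01 ]
 [-0.26  -4.11  -1.48  -0.145 -0.013 -0.01 ]
 [-0.25  -3.85  -2.05  -0.145 -0.013 -0.01 ]]
```

```bash
python3 -m inch '[[-5,0,0,0,0,0,6],[-5,0,0,0,0,0,6],[0,-2,3.8,0.116,-0.01,0.012,6],[0,-1.5,4,0.116,-0.01,0.012,6],[0,-1,4.2,0.116,-0.01,0.012,6],[0,-0.5,4.3,0.116,-0.01,0.012,6],[0,0,4.3,0.116,-0.01,0.012,6],[0,0.5,4.3,0.116,-0.01,0.012,6],[0,1,4.2,0.116,-0.01,0.012,6],[0,1.5,4,0.116,-0.01,0.012,6],[0,2,3.9,0.116,-0.01,0.012,6],[0,2.4,3.6,0.116,-0.01,0.012,6]]'
python3 - <<'E'
from h import *
show();np.set_printoptions(suppress=True,linewidth=150)
print(rows(tgt(555,207,285,1.4,1),4))
E
```

```text
time: 1.6
eef_pos: [487.3, 143.4, 347.3]
ee_rot: [1.458, 1.424, -0.13]
contact_force: [0.4, 1.0, -0.4]
finger_gap: 60.1
t 1.6 s,t,z 436.2 260.4 347.3 phi 1.425 Xy 0.018 Y [np.float64(0.962), np.float64(0.231), np.float64(0.145)] F [ 0.17  1.03 -0.43] gap 60.1 q [ 0.18 -0.08  0.2   1.71 -0.05  1.77]
[[ 1.95   2.32   1.96   0.058 -0.005  0.006]
 [ 1.97   2.42   1.81   0.058 -0.005  0.006]
 [ 2.     2.51   1.66   0.058 -0.005  0.006]
 [ 2.02   2.59   1.5    0.058 -0.005  0.006]]
```

```bash
python3 -m inch '[[0,2.4,2,0.058,-0.005,0.006,6],[0,3.2,1.8,0.058,-0.005,0.006,6],[1.5,3.4,1.6,0.058,-0.005,0.006,6],[2,3.3,1.5,0.058,-0.005,0.006,6],[2,1.5,0,0,0,0,6],[0,0,0,0,0,0,6],[0,0,0,0,0,0,6]]'
python3 - <<'E'
from h import *
show();np.set_printoptions(suppress=True,linewidth=150)
print(rows(tgt(587,207,262,1.4,1),1))
shot('side','s1');shot('top','t1');shot('wrist','w1')
big=cv2.resize(cv2.imread('pics/s1.png')[40:260,200:440],None,fx=2.6,fy=2.6,interpolation=cv2.INTER_CUBIC);cv2.imwrite('pics/s1c.png',big)
E
```

```text
time: 2.48
eef_pos: [623.3, 58.5, 316.6]
ee_rot: [1.575, 1.399, -0.241]
contact_force: [1.1, 0.6, 0.1]
finger_gap: 59.8
t 2.48 s,t,z 589.0 212.0 316.6 phi 1.399 Xy 0.002 Y [np.float64(0.985), np.float64(0.006), np.float64(0.171)] F [0.93 0.85 0.1 ] gap 59.8 q [ 0.01  0.17  0.39  1.63 -0.04  1.82]
[[ 5.34  -1.13   0.5    0.006 -0.002 -0.001]]
```

View pics/s1c.png

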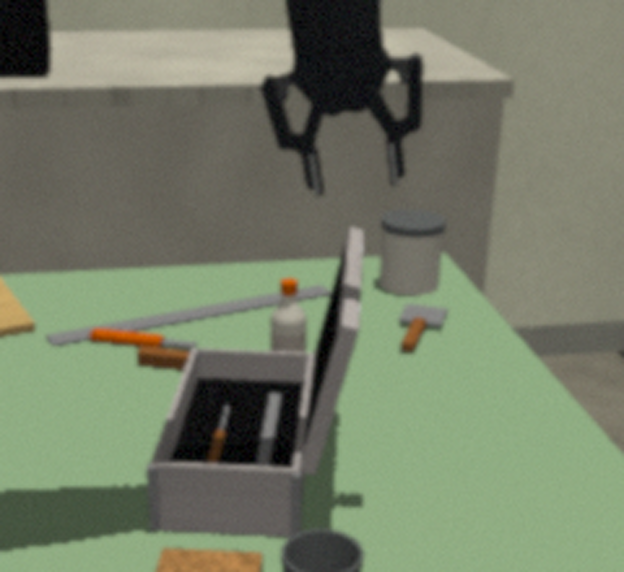

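View pics/w1.png

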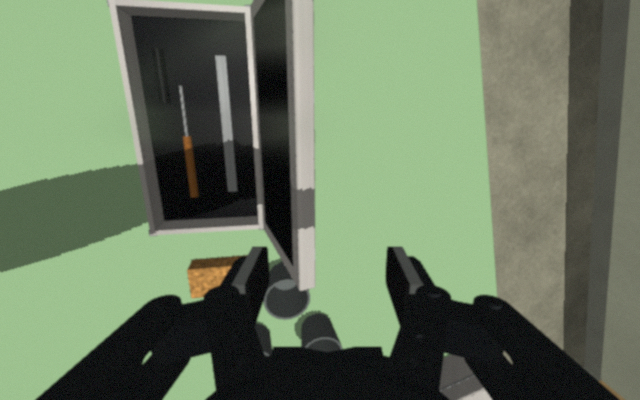

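The crops show the lid's top edge below the open jaws and between them. In s1c the edge is at (357,235) and the fingertips are at (318,190) and (395,180). In w1 the lid edge is at (305,150). I'll check with numbers that the edge lies between the fingers and how far along it they are.

```bash
python3 - <<'E'
from h import *
z=np.load('pics/w1.npz');E=z['E'];k=z['k'];p=pose()[0]
def proj(q):
    c=np.linalg.inv(E)@np.r_[q,1];return (k[0]*c[0]/c[2]+k[2]).round(),(k[1]*c[1]/c[2]+k[3]).round()
print('tcp',proj(p))
for th in(1.75,1.8):
  for t in(132,212,396): print(th,t,proj((545.5-155*np.cos(th))*ex+t*ey+(75.5+155*np.sin(th))*ez),proj((545.5-155*np.cos(th)+16*np.sin(th))*ex+t*ey+(75.5+155*np.sin(th)+16*np.cos(th))*ez))
for n in('t1','w1'):
    C=cloud(n).reshape(-1,3);C=C[np.isfinite(C[:,0])];L=np.stack([C@ex,C@ey,C[:,2]],1)
    m=(L[:,2]>214)&(L[:,2]<236)&(L[:,0]>550)&(L[:,0]<620)&(L[:,1]>90)&(L[:,1]<420);print(n,m.sum(),np.percentile(L[m],[1,50,99],axis=0).round(1))
    m=(L[:,2]>120)&(L[:,2]<205)&(L[:,0]>535)&(L[:,0]<590)&(L[:,1]>240)&(L[:,1]<390)
    if m.sum()>50: print('plane s=a*z+b',m.sum(),(f:=np.polyfit(L[m][:,2],L[m][:,0],1)).round(3),'hinge s',np.polyval(f,75.5).round(1),'th',1.571+np.arctan(f[0]))
    m=(abs(L[:,2]-75)<4)&(L[:,0]>390)&(L[:,0]<550)&(L[:,1]>120)&(L[:,1]<410)
    print('rim',np.percentile(L[m],[1,99],axis=0).round(1) if m.sum()>20 else 0)
E
```

```text
tcp (np.float64(329.0), np.float64(259.0))
1.75 132 (np.float64(291.0), np.float64(294.0)) (np.float64(309.0), np.float64(290.0))
1.75 212 (np.float64(288.0), np.float64(208.0)) (np.float64(307.0), np.float64(206.0))
1.75 396 (np.float64(279.0), np.float64(-73.0)) (np.float64(304.0), np.float64(-68.0))
1.8 132 (np.float64(300.0), np.float64(292.0)) (np.float64(316.0), np.float64(288.0))
1.8 212 (np.float64(298.0), np.float64(207.0)) (np.float64(316.0), np.float64(204.0))
1.8 396 (np.float64(291.0), np.float64(-71.0)) (np.float64(315.0), np.float64(-65.0))
t1 263 [[577.1 133.2 214.6]
 [585.  163.1 225.1]
 [595.5 394.6 230. ]]
plane s=a*z+b 75 [2.28000e-01 5.28903e+02] hinge s 546.1 th 1.7947742896980794
rim [[406.  134.2  71.3]
 [546.4 395.   78.6]]
w1 6694 [[577.2 137.3 214.7]
 [585.4 269.4 224. ]
 [594.6 357.3 226.5]]
plane s=a*z+b 3706 [2.33000e-01 5.26625e+02] hinge s 544.2 th 1.800192993321635
rim [[404.7 135.   71.3]
 [545.2 394.2  77.8]]
```

```bash
python3 -m inch '[[3,-0.42,0.12,0,0,0,6],[3,-0.42,0.12,0,0,0,6],[3,-0.42,0.12,0,0,0,6],[3,-0.42,0.12,0,0,0,6],[0,0,0,0,0,0,6],[0,0,0,0,0,0,6]]'
python3 - <<'E'
from h import *
show()
shot('side','s2');shot('top','t2');shot('wrist','w2')
a=cv2.imread('pics/s2.png')[70:230,240:400];a=cv2.resize(a,(400,400),interpolation=cv2.INTER_CUBIC);b=cv2.resize(cv2.imread('pics/w2.png')[0:400,120:520],(400,400));cv2.imwrite('pics/c2.png',np.hstack([a,b]))
E
```

```text
time: 3.38
eef_pos: [627.5, 52.4, 197.4]
ee_rot: [1.578, 1.395, -0.239]
contact_force: [-0.0, -0.2, -0.4]
finger_gap: 60.2
t 3.38 s,t,z 594.6 207.2 197.4 phi 1.395 Xy 0.002 Y [np.float64(0.985), np.float64(0.006), np.float64(0.174)] F [ 0.05 -0.22 -0.42] gap 60.2 q [-0.    0.13  0.11  1.38 -0.04  1.81]
```

View pics/c2.png

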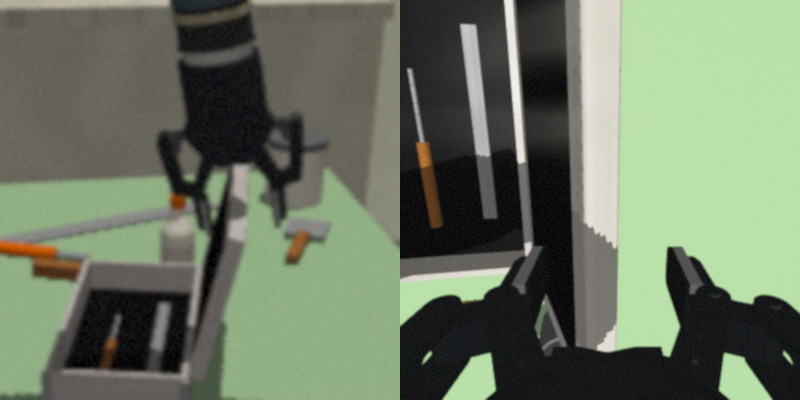

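Both views show the jaws straddling the free edge with clear space on each side. The front finger is at (205,215) and the rear finger at (280,215), with the lid between them. I'll push the lid slowly to about upright.

```bash
python3 -m inch '[[-0.17,-1,0,0,0,0,6],[-0.17,-1,0,0,0,0,6],[-0.17,-1,0,0,0,0,6],[-0.17,-1,0,0,0,0,6],[-0.12,-0.7,0,0,0,0,6],[-0.1,-0.6,0,0,0,0,6],[-0.07,-0.4,0,0,0,0,6],[-0.07,-0.4,0,0,0,0,6],[0,0,0,0,0,0,6],[0,0,0,0,0,0,6]]'
cat >> h.py <<'E'
def lid(n):
    shot(n,'tmp');C=cloud('tmp').reshape(-1,3);C=C[np.isfinite(C[:,0])];L=np.stack([C@ex,C@ey,C[:,2]],1)
    rel=L-[544.8,0,75.5];r=np.hypot(rel[:,0],rel[:,2]);m=(L[:,1]>260)&(L[:,1]<392)&(r>30)&(r<152)&(L[:,2]>84)
    a=np.arctan2(rel[:,2],-rel[:,0])[m];print('lid angle',n,m.sum(),np.percentile(a,[10,50,90]).round(3))
E
python3 - <<'E'
from h import *
show();lid('wrist');lid('top')
E
```

```text
time: 4.78
eef_pos: [566.7, 67.2, 194.5]
ee_rot: [1.573, 1.399, -0.245]
contact_force: [-0.8, 0.0, -1.3]
finger_gap: 59.9
t 4.78 s,t,z 532.0 206.3 194.5 phi 1.399 Xy 0.001 Y [np.float64(0.985), np.float64(0.005), np.float64(0.171)] F [-0.81 -0.16 -1.29] gap 59.9 q [ 0.03 -0.02 -0.05  1.37 -0.05  1.84]
lid angle wrist 6715 [1.52  1.526 1.531]
lid angle top 120 [1.536 1.54  1.552]
```

```bash
python3 -m inch '[[0.05,0.4,0,0,0,0,5.6],[0.05,0.4,0,0,0,0,5.2],[0.05,0.3,0,0,0,0,4.8],[0.05,0.3,0,0,0,0,4.4],[0.05,0.2,0,0,0,0,4],[0.04,0.2,0,0,0,0,3.7],[0,0,0,0,0,0,3.6],[0,0,0,0,0,0,3.6]]'
cat >> h.py <<'E'
def carry(th,g,a=3,over=0,phi=None):
    """tool pose with front fingertip inner corner on the underside at lid angle th"""
    ins=8+24*np.clip((th-.25)/1.2,0,1);r=155-ins
    phi=max(th-.13,.45) if phi is None else phi
    F=np.array([545-r*np.cos(th),75.5+r*np.sin(th)])
    X=np.array([np.cos(phi),-np.sin(phi)]);Y=np.array([np.sin(phi),np.cos(phi)])
    T=F+a*X+(g/2-over)*Y
    return tgt(T[0],207,T[1],phi,1)
E
python3 - <<'E'
from h import *
show();lid('wrist');np.set_printoptions(suppress=True,linewidth=150)
p=None
for th in np.arange(1.45,1.0,-.05):
    T=carry(th,36);print(th.round(2),rows(T,1,p)[0],(T[0]@ex).round(1),T[0][2].round(1));p=T
shot('side','s3')
big=cv2.resize(cv2.imread('pics/s3.png')[70:230,220:400],None,fx=3.3,fy=3.3,interpolation=cv2.INTER_CUBIC);cv2.imwrite('pics/s3c.png',big)
E
```

```text
time: 5.88
eef_pos: [584.5, 62.7, 195.2]
ee_rot: [1.574, 1.398, -0.244]
contact_force: [0.8, -0.2, 0.6]
finger_gap: 36.0
t 5.88 s,t,z 550.4 206.5 195.2 phi 1.398 Xy 0.001 Y [np.float64(0.985), np.float64(0.005), np.float64(0.172)] F [0.79 0.01 0.62] gap 36.0 q [ 0.02  0.03 -0.01  1.37 -0.04  1.83]
lid angle wrist 2465 [1.52  1.526 1.53 ]
1.45 [-0.43  -0.13  -0.05   0.005 -0.002  0.078] 548.4 199.2
1.4 [-0.25 -0.59 -0.    0.    0.    0.05] 542.0 200.2
1.35 [-0.25 -0.6   0.   -0.   -0.    0.05] 535.6 200.8
1.3 [-0.26 -0.6   0.    0.    0.    0.05] 529.0 201.2
1.25 [-0.26 -0.61 -0.    0.    0.    0.05] 522.5 201.2
1.2 [-0.26 -0.61 -0.    0.   -0.    0.05] 515.8 200.8
1.15 [-0.26 -0.62  0.    0.   -0.    0.05] 509.2 200.1
1.1 [-0.26 -0.62  0.    0.    0.    0.05] 502.6 199.1
1.05 [-0.26 -0.63 -0.    0.   -0.    0.05] 496.0 197.7
```

View pics/s3c.png

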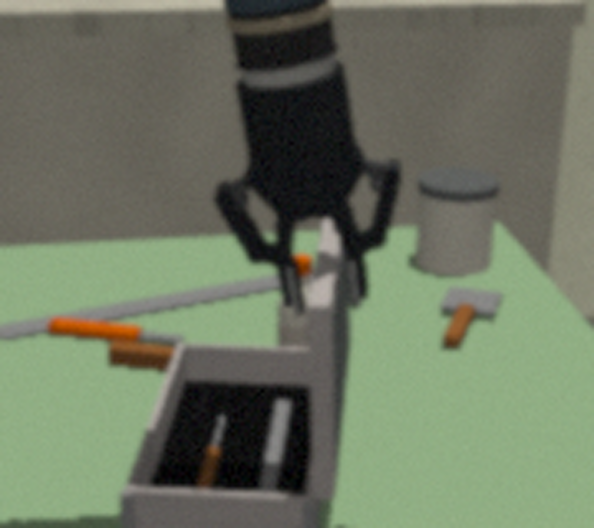

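```bash
python3 -m inch '[[-0.2,-0.2,0,0,0,0.04,3.3],[-0.23,-0.23,0,0,0,0.038,3],[-0.25,-0.59,0,0,0,0.05,3],[-0.25,-0.6,0,0,0,0.05,3],[-0.26,-0.6,0,0,0,0.05,3],[-0.26,-0.6,0,0,0,0.05,3],[-0.26,-0.6,0,0,0,0.05,3],[-0.26,-0.62,0,0,0,0.05,3],[-0.26,-0.62,0,0,0,0.05,3],[-0.26,-0.62,0,0,0,0.05,3],[0,0,0,0,0,0,3]]'
python3 - <<'E'
from h import *
show();lid('wrist');lid('top');np.set_printoptions(suppress=True,linewidth=150)
p=None
for th in np.arange(1.0,.4,-.05):
    T=carry(th,30);print(th.round(2),rows(T,1,p)[0],(T[0]@ex).round(1),T[0][2].round(1));p=T
E
```

```text
time: 7.35
eef_pos: [527.4, 77.0, 195.7]
ee_rot: [1.571, 0.922, -0.246]
contact_force: [-0.9, -0.3, 0.2]
finger_gap: 29.8
t 7.35 s,t,z 491.6 206.1 195.7 phi 0.922 Xy 0.004 Y [np.float64(0.797), np.float64(0.005), np.float64(0.604)] F [-0.82 -0.51  0.24] gap 29.8 q [ 0.16 -0.58 -0.64  0.9  -0.24  1.9 ]
lid angle wrist 845 [1.03  1.037 1.041]
lid angle top 1252 [1.167 1.232 1.476]
1.0 [-0.11  -0.63  -0.08   0.004 -0.004  0.052] 487.1 194.0
0.95 [-0.24 -0.64 -0.    0.    0.    0.05] 480.7 191.7
0.9 [-0.24 -0.64  0.    0.    0.    0.05] 474.3 189.1
0.85 [-0.25 -0.65 -0.   -0.    0.    0.05] 468.0 186.2
0.8 [-0.25 -0.65 -0.    0.   -0.    0.05] 461.9 183.0
0.75 [-0.25 -0.66  0.   -0.    0.    0.05] 455.9 179.3
0.7 [-0.25 -0.66 -0.    0.    0.    0.05] 450.1 175.4
0.65 [-0.25 -0.67  0.   -0.   -0.    0.05] 444.4 171.1
0.6 [-0.25 -0.67 -0.    0.    0.    0.05] 438.9 166.6
0.55 [-0.2  -0.68 -0.   -0.   -0.    0.02] 434.0 161.4
0.5 [-0.15 -0.7   0.    0.    0.    0.  ] 429.6 155.8
0.45 [-0.12 -0.71 -0.    0.    0.    0.  ] 425.5 149.9
```

```bash
cat > ik.py <<'E'
from h import *
from scipy.optimize import least_squares
q=[[1.0212,.0487,.0977,1.622,0],[.18,-.08,.2,1.71,-.05],[.01,.17,.39,1.63,-.04],[0,.13,.11,1.38,-.04],[.03,-.02,-.05,1.37,-.05],[.02,.03,-.01,1.37,-.04]]
p=[[214.64,478.5,230.21],[487.3,143.4,347.3],[623.3,58.5,316.6],[627.5,52.4,197.4],[566.7,67.2,194.5],[584.5,62.7,195.2]]
P0,R0,s=pose();q.append(list(s['qpos'][:5]));p.append(list(P0));q=np.array(q);p=np.array(p)
def fk(q,m):
    r0,L1,a,L2,b,h,d4,d5=m;f=q[2-1]-q[2];ph=f+q[3]
    w=np.array([r0+L1*np.sin(q[1]+a)+L2*np.cos(f+b),0,h+L1*np.cos(q[1]+a)-L2*np.sin(f+b)])
    Ry=Ro.from_euler('y',ph);t=w+Ry.apply([d4+d5*np.cos(q[4]),d5*np.sin(q[4]),0])
    X=Ry.apply([np.cos(q[4]),np.sin(q[4]),0]);Z=Ro.from_euler('z',q[0]);return Z.apply(t),Z.apply(X)
best=min((least_squares(lambda m:np.r_[np.concatenate([fk(a,m)[0]-b for a,b in zip(q,p)]),(m-m0)*.01],m0) for m0 in[np.array([0,300,.2,300,0.,150,70,150]),np.array([0,300,0,300,0.2,130,70,170])]),key=lambda r:r.cost)
print(best.x.round(2),np.abs(best.fun).max().round(1))
Xm=R0.as_matrix()[:,0];print('X check',fk(q[-1],best.x)[1].round(3),Xm.round(3))
lo=[-2.91,-.99,-1.21,-2.12,-1.49];hi=[2.91,1.94,1.42,2.29,1.47]
def ik(T,lo=lo,hi=hi):
    X=T[1].as_matrix()[:,0]
    r=least_squares(lambda a:np.r_[fk(a,best.x)[0]-T[0],300*(fk(a,best.x)[1]-X)],np.clip(q[-1],np.array(lo)+.01,np.array(hi)-.01),bounds=(lo,hi));return r.x.round(2),np.sqrt(2*r.cost).round(1)
if __name__=='__main__':
    for th,ph in[(1,None),(.8,.67),(.6,.47),(.6,.6),(.4,.45),(.4,.6),(.2,.45),(.2,.6),(0,.45),(0,.6),(0,.75)]:
        T=carry(th,30,phi=ph);print(th,ph,T[0].round(),*ik(T))
E
python3 ik.py
```

```text
[-1.5630e+01  4.0050e+02  4.0000e-02  5.0246e+02 -4.0000e-02  2.2030e+02
  5.7474e+02 -1.3983e+02] 56.7
X check [ 0.586 -0.147 -0.797] [ 0.586 -0.147 -0.797]
1 None [523.  79. 194.] [ 0.09 -0.66 -0.72  0.84 -0.22] 0.0
0.8 0.67 [499.  85. 183.] [ 0.1  -0.96 -1.    0.66 -0.27] 0.0
0.6 0.47 [477.  91. 167.] [ 0.11 -0.99 -1.11  0.48 -0.3 ] 50.0
0.6 0.6 [478.  91. 165.] [ 0.11 -0.99 -1.05  0.63 -0.29] 23.3
0.4 0.45 [460.  95. 144.] [ 0.12 -0.99 -1.16  0.44 -0.31] 64.2
0.4 0.6 [462.  95. 142.] [ 0.12 -0.99 -1.08  0.62 -0.29] 33.7
0.2 0.45 [449.  98. 117.] [ 0.13 -0.99 -1.21  0.4  -0.32] 69.1
0.2 0.6 [450.  98. 115.] [ 0.13 -0.99 -1.13  0.59 -0.3 ] 39.6
0 0.45 [446.  99.  88.] [ 0.13 -0.99 -1.21  0.44 -0.33] 70.4
0 0.6 [448.  98.  86.] [ 0.13 -0.99 -1.2   0.52 -0.3 ] 38.7
0 0.75 [449.  98.  84.] [ 0.13 -0.99 -1.14  0.66 -0.28] 7.4
```

```bash
sed -i 's/r0,L1,a,L2,b,h,d4,d5=m/r0,L1,a,L2,b,h,d4,d5,yo=m/; s/Rz(q1)/&/; s/L2\*np.cos(f+b),0,h/L2*np.cos(f+b),yo,h/; s/,70,150\])/,70,150,60])/; s/,70,170\])/,70,170,60])/' ik.py; python3 ik.py
```

```text
[-1.3200e+00  3.9645e+02 -0.0000e+00  5.0504e+02 -5.0000e-02  2.2566e+02
  1.2816e+02  3.1084e+02  6.5830e+01] 3.8
X check [ 0.586 -0.147 -0.797] [ 0.586 -0.147 -0.797]
1 None [523.  79. 194.] [ 0.19 -0.63 -0.7   0.85 -0.28] 0.0
0.8 0.67 [499.  85. 183.] [ 0.29 -0.87 -0.95  0.67 -0.41] 0.0
0.6 0.47 [477.  91. 167.] [ 0.44 -0.99 -1.15  0.45 -0.63] 14.0
0.6 0.6 [478.  91. 165.] [ 0.35 -0.99 -1.07  0.61 -0.49] 0.7
0.4 0.45 [460.  95. 144.] [ 0.51 -0.99 -1.21  0.4  -0.7 ] 19.0
0.4 0.6 [462.  95. 142.] [ 0.41 -0.99 -1.11  0.61 -0.54] 6.3
0.2 0.45 [449.  98. 117.] [ 0.53 -0.99 -1.21  0.46 -0.71] 24.7
0.2 0.6 [450.  98. 115.] [ 0.44 -0.99 -1.16  0.57 -0.57] 8.5
0 0.45 [446.  99.  88.] [ 0.56 -0.86 -1.21  0.38 -0.75] 33.4
0 0.6 [448.  98.  86.] [ 0.44 -0.99 -1.21  0.53 -0.56] 7.6
0 0.75 [449.  98.  84.] [ 0.35 -0.91 -1.11  0.66 -0.43] 0.0
```

```bash
cat >> h.py <<'E'
def carry2(th,g,dz=0,pmin=.8):
    a=13*(g/85)**2;phi=max(th-.13,pmin);ins=10+14*np.clip((th-.4)/.65,0,1)
    X=np.array([np.cos(phi),-np.sin(phi)]);Y=np.array([np.sin(phi),np.cos(phi)])
    d=np.array([np.cos(th),-np.sin(th)]);e=np.array([545,75.5])-155*d
    F=e+ins*(X if phi>th else d);T=F+a*X+g/2*Y
    return tgt(T[0],207,T[1]+dz,phi,1)
E
cat > gen.py <<'E'
import sys
from ik import *
np.set_printoptions(suppress=True,linewidth=150);show();lid('wrist');p=None
g=float(sys.argv[3])
for th in np.arange(float(sys.argv[1]),float(sys.argv[2]),-.05):
    g=min(g+2,50);T=carry2(th,g);print(th.round(2),rows(T,1,p)[0],g,(T[0]@ex).round(1),T[0][2].round(1),*ik(T));p=T
E
python3 gen.py 1.0 -.04 30
```

```text
[-1.3200e+00  3.9645e+02 -0.0000e+00  5.0504e+02 -5.0000e-02  2.2566e+02
  1.2816e+02  3.1084e+02  6.5830e+01] 3.8
X check [ 0.586 -0.147 -0.797] [ 0.586 -0.147 -0.797]
t 7.45 s,t,z 492.7 206.2 196.9 phi 0.922 Xy 0.004 Y [np.float64(0.797), np.float64(0.004), np.float64(0.605)] F [-0.95  0.11 -2.11] gap 30.0 q [ 0.16 -0.57 -0.64  0.9  -0.24  1.9 ]
lid angle wrist 739 [1.034 1.041 1.045]
1.0 [-0.24  -0.57  -0.09   0.004 -0.004  0.051] 32.0 487.1 195.5 [ 0.19 -0.63 -0.7   0.85 -0.28] 0.0
0.95 [-0.24 -0.54  0.    0.    0.    0.05] 34.0 481.4 193.9 [ 0.21 -0.69 -0.76  0.81 -0.31] 0.0
0.9 [-0.19 -0.55 -0.   -0.   -0.    0.02] 36.0 476.1 191.5 [ 0.22 -0.72 -0.79  0.79 -0.32] 0.0
0.85 [-0.13 -0.56 -0.    0.    0.    0.  ] 38.0 471.1 188.5 [ 0.23 -0.73 -0.8   0.79 -0.33] 0.0
0.8 [-0.1  -0.58  0.    0.    0.    0.  ] 40.0 466.3 185.2 [ 0.24 -0.75 -0.81  0.79 -0.33] 0.0
0.75 [-0.06 -0.67  0.    0.    0.    0.  ] 42.0 461.1 180.9 [ 0.24 -0.76 -0.83  0.8  -0.34] 0.0
0.7 [-0.02 -0.67  0.    0.    0.    0.  ] 44.0 456.1 176.4 [ 0.25 -0.77 -0.84  0.8  -0.34] 0.0
0.65 [ 0.02 -0.67 -0.    0.    0.   
[... 576 characters left out ...]
 427.4 135.7 [ 0.3  -0.84 -0.95  0.77 -0.37] 0.0
0.3 [ 0.35 -0.69  0.    0.    0.    0.  ] 50 425.0 128.3 [ 0.3  -0.85 -0.97  0.76 -0.38] 0.0
0.25 [ 0.39 -0.67 -0.    0.    0.    0.  ] 50 422.9 120.9 [ 0.31 -0.85 -0.98  0.75 -0.38] 0.0
0.2 [ 0.42 -0.65 -0.    0.    0.    0.  ] 50 421.1 113.3 [ 0.31 -0.85 -1.    0.74 -0.38] 0.0
0.15 [ 0.45 -0.63  0.    0.    0.    0.  ] 50 419.8 105.7 [ 0.31 -0.85 -1.01  0.72 -0.38] 0.0
0.1 [ 0.48 -0.6  -0.    0.    0.    0.  ] 50 418.8 98.0 [ 0.32 -0.85 -1.03  0.71 -0.38] 0.0
0.05 [ 0.51 -0.58 -0.    0.    0.    0.  ] 50 418.2 90.3 [ 0.32 -0.85 -1.04  0.69 -0.38] 0.0
-0.0 [ 0.54 -0.55  0.    0.    0.    0.  ] 50 418.0 82.5 [ 0.32 -0.84 -1.06  0.67 -0.38] 0.0
```

```bash
python3 -m inch '[[-0.24,-0.57,-0.08,0.004,-0.004,0.05,3.2],[-0.24,-0.54,0,0,0,0.05,3.4],[-0.19,-0.55,0,0,0,0.02,3.6],[-0.13,-0.56,0,0,0,0,3.8],[-0.1,-0.58,0,0,0,0,4],[-0.06,-0.67,0,0,0,0,4.2],[-0.02,-0.67,0,0,0,0,4.4],[0.02,-0.67,0,0,0,0,4.6],[0.06,-0.66,0,0,0,0,4.8],[0.1,-0.66,0,0,0,0,5],[0.1,-0.75,0,0,0,0,5],[0,0,0,0,0,0,5]]'
python3 gen.py 0.45 -.04 50 | tail -13
python3 - <<'E'
from h import *
lid('top');shot('side','s4')
big=cv2.resize(cv2.imread('pics/s4.png')[70:260,180:380],None,fx=3,fy=3,interpolation=cv2.INTER_CUBIC);cv2.imwrite('pics/s4c.png',big)
E
```

```text
time: 9.0
eef_pos: [475.3, 91.3, 154.0]
ee_rot: [1.57, 0.802, -0.252]
contact_force: [-1.0, 1.0, -0.5]
finger_gap: 49.9
X check [ 0.673 -0.174 -0.719] [ 0.673 -0.174 -0.719]
t 9.0 s,t,z 437.5 206.9 154.0 phi 0.802 Xy -0.0 Y [np.float64(0.719), np.float64(0.001), np.float64(0.695)] F [-1.21  0.75 -0.46] gap 49.9 q [ 0.28 -0.82 -0.91  0.79 -0.36  1.97]
lid angle wrist 9645 [0.593 0.629 0.798]
0.45 [ 0.14  -0.63  -0.01   0.001  0.     0.002] 50 434.2 149.2 [ 0.29 -0.83 -0.92  0.79 -0.37] 0.0
0.4 [ 0.18 -0.72  0.    0.    0.    0.  ] 50 430.3 142.9 [ 0.3  -0.84 -0.94  0.78 -0.37] 0.0
0.35 [ 0.32 -0.71 -0.    0.    0.    0.  ] 50 427.4 135.7 [ 0.3  -0.84 -0.95  0.77 -0.37] 0.0
0.3 [ 0.35 -0.69  0.    0.    0.    0.  ] 50 425.0 128.3 [ 0.31 -0.85 -0.97  0.76 -0.38] 0.0
0.25 [ 0.39 -0.67 -0.    0.    0.    0.  ] 50 422.9 120.9 [ 0.31 -0.85 -0.99  0.75 -0.38] 0.0
0.2 [ 0.42 -0.65 -0.    0.    0.    0.  ] 50 421.1 113.3 [ 0.31 -0.85 -1.    0.74 -0.38] 0.0
0.15 [ 0.45 -0.63  0.    0.    0.    0.  ] 50 419.8 105.7 [ 0.32 -0.85 -1.02  0.72 -0.38] 0.0
0.1 [ 0.48 -0.6   0.    0.    0.    0.  ] 50 418.8 98.0 [ 0.32 -0.85 -1.03  0.71 -0.39] 0.0
0.05 [ 0.51 -0.58 -0.    0.    0.    0.  ] 50 418.2 90.3 [ 0.32 -0.85 -1.04  0.69 -0.39] 0.0
0.0 [ 0.54 -0.55  0.    0.    0.    0.  ] 50 418.0 82.5 [ 0.32 -0.84 -1.06  0.67 -0.39] 0.0
lid angle top 2562 [0.615 0.684 0.938]
```

View pics/s4c.png

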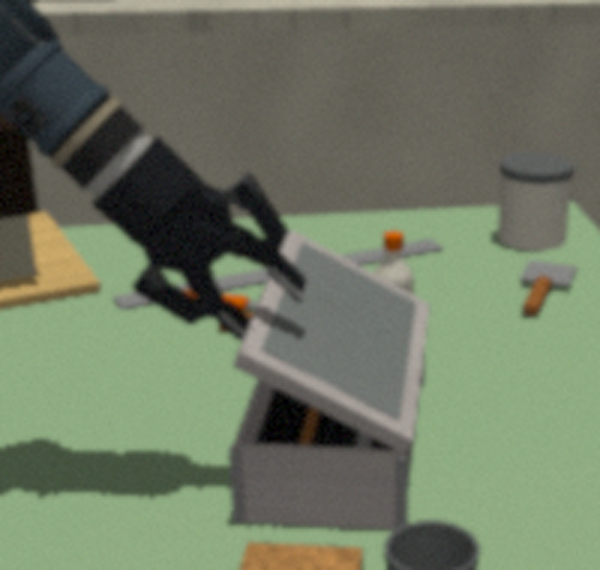

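The lid is resting on the lower finger at about 0.5 rad: its edge is at (245,355) in the crop, and the upper finger is free above it at (295,285). I'll keep lowering.

```bash
python3 -m inch '[[0.14,-0.63,0,0,0,0,5],[0.18,-0.72,0,0,0,0,5],[0.32,-0.71,0,0,0,0,5],[0.35,-0.69,0,0,0,0,5],[0.39,-0.67,0,0,0,0,5],[0.42,-0.65,0,0,0,0,5],[0,0,0,0,0,0,5],[0,0,0,0,0,0,5]]'
cat >> h.py <<'E'
def outer(n):
    shot(n,'tmp');C=cloud('tmp').reshape(-1,3);C=C[np.isfinite(C[:,0])];L=np.stack([C@ex,C@ey,C[:,2]],1)
    m=(L[:,1]>250)&(L[:,1]<385)&(L[:,0]>410)&(L[:,0]<530)&(L[:,2]>78)&(L[:,2]<180);L=L[m]
    f=np.polyfit(L[:,0],L[:,2],1)
    for i in range(3): k=abs(np.polyval(f,L[:,0])-L[:,2])<4;L=L[k];f=np.polyfit(L[:,0],L[:,2],1)
    print('outer',n,len(L),'theta',-np.arctan(f[0]).round(4),'z at s=545',np.polyval(f,545).round(1))
E
python3 gen.py 0.15 -.04 50 | tail -5
python3 - <<'E'
from h import *
outer('top');outer('wrist')
E
```

```text
time: 10.15
eef_pos: [459.4, 95.1, 113.3]
ee_rot: [1.569, 0.802, -0.253]
contact_force: [-3.8, -0.1, -0.9]
finger_gap: 49.9
lid angle wrist 17626 [0.303 0.341 0.516]
0.15 [ 0.46  -0.65  -0.03   0.001  0.001  0.002] 50 419.8 105.7 [ 0.32 -0.86 -1.02  0.72 -0.38] 0.0
0.1 [ 0.48 -0.6  -0.    0.    0.    0.  ] 50 418.8 98.0 [ 0.32 -0.85 -1.03  0.71 -0.39] 0.0
0.05 [ 0.51 -0.58 -0.    0.    0.    0.  ] 50 418.2 90.3 [ 0.32 -0.85 -1.05  0.69 -0.39] 0.0
-0.0 [ 0.54 -0.55  0.    0.    0.    0.  ] 50 418.0 82.5 [ 0.32 -0.85 -1.06  0.67 -0.39] 0.0
outer top 2651 theta 0.1978 z at s=545 93.6
outer wrist 17012 theta 0.1974 z at s=545 91.9
```

```bash
python3 -m inch '[[0.46,-0.64,0,0,0,0,5],[0.48,-0.6,0,0,0,0,5],[0.34,-0.38,0,0,0,0,5],[0.18,-0.2,0,0,0,0,5],[0.18,-0.19,0,0,0,0,5],[0.12,-0.12,0,0,0,0,5],[0.12,-0.12,0,0,0,0,5],[0,0,0,0,0,0,5]]'
python3 - <<'E'
from h import *
show();outer('top');outer('wrist')
E
```

```text
time: 11.3
eef_pos: [457.0, 96.0, 84.9]
ee_rot: [1.571, 0.8, -0.252]
contact_force: [-0.3, 0.6, -1.6]
finger_gap: 49.9
t 11.3 s,t,z 418.7 206.9 84.9 phi 0.8 Xy -0.0 Y [np.float64(0.718), np.float64(-0.0), np.float64(0.696)] F [-0.44  0.52 -1.6 ] gap 49.9 q [ 0.32 -0.85 -1.05  0.68 -0.39  2.  ]
outer top 2607 theta 0.0131 z at s=545 93.3
outer wrist 21445 theta 0.0141 z at s=545 91.6
```

```bash
python3 -m inch '[[0.04,-0.04,0,0,0,0,5],[0.04,-0.04,0,0,0,0,5],[0.04,-0.04,0,0,0,0,5],[0.04,-0.04,0,0,0,0,5],[0.04,-0.04,0,0,0,0,5],[0.04,-0.04,0,0,0,0,5],[0.04,-0.04,0,0,0,0,5],[0.04,-0.04,0,0,0,0,5],[0,0,0,0,0,0,5]]'
python3 - <<'E'
from h import *
show();outer('top');outer('wrist')
shot('side','s5')
big=cv2.resize(cv2.imread('pics/s5.png')[100:260,180:380],None,fx=3,fy=3,interpolation=cv2.INTER_CUBIC);cv2.imwrite('pics/s5c.png',big)
E
```

```text
time: 12.52
eef_pos: [457.3, 96.0, 81.0]
ee_rot: [1.571, 0.799, -0.252]
contact_force: [-0.3, 0.1, -0.2]
finger_gap: 50.1
t 12.53 s,t,z 418.9 207.0 81.0 phi 0.799 Xy -0.0 Y [np.float64(0.717), np.float64(-0.001), np.float64(0.697)] F [-0.28  0.08 -0.25] gap 50.1 q [ 0.32 -0.84 -1.06  0.67 -0.39  2.  ]
outer top 2612 theta -0.001 z at s=545 93.2
outer wrist 21863 theta 0.0001 z at s=545 91.6
```

View pics/s5c.png

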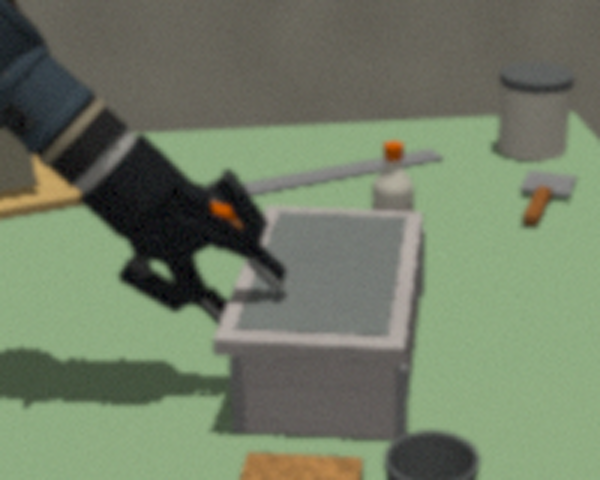

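The lid is level on the tray, with its front edge at (220,345) in the crop, and the measured angle is 0.000 rad. I'll back away horizontally first and then up along the tool axis.

```bash
python3 -m inch '[[-0.35,-0.36,0,0,0,0,5],[-0.35,-0.36,0,0,0,0,5],[-0.35,-0.36,0,0,0,0,5],[-0.35,-0.36,0,0,0,0,5],[-1,-0.2,0,0,0,0,5],[-2,0,0,0,0,0.03,5],[-2,0.7,0,0,0,-0.05,5],[-2,1,0,0,0,-0.05,5],[-2,1.5,0,0,0,-0.05,5],[-1,1.5,0,0,0,-0.05,5],[0,0,0,0,0,0,5],[0,0,0,0,0,0,5]]'
python3 - <<'E'
from h import *
show();outer('top');shot('top','t9')
# bystander check old vs new
P=cloud('t0');Q=cloud('t9');z=np.load('pics/t0.npz')['p'].astype(int);w=np.load('pics/t9.npz')['p'].astype(int)
for n,(u,v) in dict(glue=(201,183),beam=(192,233),sander=(374,245),tub=(392,209)).items():
    A=z[v-22:v+22,u-18:u+18].astype(np.uint8)[...,::-1];B=w[v-30:v+30,u-26:u+26].astype(np.uint8)[...,::-1]
    r=cv2.minMaxLoc(cv2.matchTemplate(B,A,cv2.TM_CCOEFF_NORMED));print(n,'score',round(r[1],3),'shift px',r[3][0]-8,r[3][1]-8)
E
```

```text
time: 14.18
eef_pos: [406.0, 111.4, 181.8]
ee_rot: [1.566, 0.973, -0.258]
contact_force: [-0.2, 0.7, -0.3]
finger_gap: 49.9
t 14.18 s,t,z 365.4 209.2 181.8 phi 0.973 Xy -0.003 Y [np.float64(0.826), np.float64(0.0), np.float64(0.563)] F [-0.36  0.64 -0.34] gap 49.9 q [ 0.35 -0.82 -0.76  1.12 -0.33  2.09]
outer top 2627 theta -0.0002 z at s=545 93.2
glue score 0.998 shift px 0 0
beam score 0.999 shift px 0 0
sander score 0.998 shift px 0 0
tub score 0.999 shift px 0 0
```

```bash
python3 -c "
import cv2;cv2.imwrite('pics/t9c.png',cv2.resize(cv2.imread('pics/t9.png')[130:330,150:470],None,fx=2.4,fy=2.4))"
```

```text
(no output)
```

View pics/t9c.png

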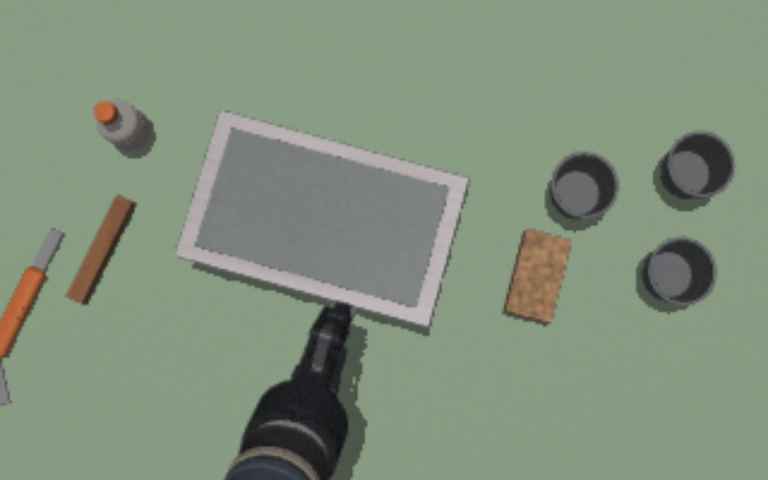

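The lid is shut, from corner (180,255) to corner (468,180). The hand is clear at z 182 mm, and the bystanders have not moved. Handing in.

```bash
python3 -c "
from station import ticket;print(ticket.finish_job())"
```

```text
the job is handed in; nothing more can be done
None
```

The case is shut and the job is handed in; the hand-in returned no verdict.

**What I did:** I placed the open jaws around the lid's free edge without gripping it. The rear finger tipped the lid from 1.80 to about 1.53 rad, where it stood by itself. I narrowed the jaws and tipped it on, and it dropped onto the front finger. That finger carried it down at about 0.4 rad/s, then at under 0.1 rad/s for the last bit. After that the hand backed off horizontally and went up.

**Last checks:**
- **Lid:** the measured angle was 0.000 rad (−0.0002) with the hand clear and the TCP at z = 182 mm. On the way down it measured about 1.04, 0.50, 0.198 and 0.0135 rad, all close to plan.
- **Bystanders:** all four showed a 0-pixel shift in the top camera, with match scores of at least 0.998.
- **Time:** 14.2 s of the 45 s allowed.

**What disagreed or was not checked:**
- **Wrist force:** it read only about 1–4 N, close to its noise, so I judged that the finger was carrying the lid from the lid angles and pictures.
- **Top-camera angle:** at mid-fall my underside-angle calculation gave 1.17–1.48 rad, because that camera also sees the lid's edge and outer side. I used the wrist value there (1.04).
- **Arm model:** my first fit was 57 mm out because it left out a sideways offset; corrected, it fitted to 4 mm. It showed the tool could not go flatter than about 0.75 rad, so I kept it at 0.8 rad for the final part.

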